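# Press the disc-head bolt home

### The job

Before the next frame is tacked, the bar on the welding table has to be pinned. With your fingertips, gently press the standing bolt that has the wide flat disc head straight down until it is fully home on its collar, then move away from it. Do not touch the two other bolts on the bar or their mounts, do not pull any bolt up, and leave the tube offcut, the spacer ring and the wrench where they lie.

Things in the scene. Friction and masses are not known exactly. Their poses are not given: they have to be found in the camera images.
- bar: Black flat positioning bar fixed on the table, 75 x 400 x 25 mm, carrying three bolt mounts in a row at 120 mm pitch (the middle one at the bar's centre), in any order. Origin: centre of its underside, on the table; y along the bar, z up.
- disc_top (a point): The bolt to press: centre of the top face of its plain steel head, a flat disc of diameter 46 mm and 8 mm thick, on a stiff rubber cushion and a 28 mm flange on a 14 mm stem. This point moves down with the bolt: 75 mm above the table at joint 0, 57 mm when fully home. The cushion gives about 1 mm under 7 N (5 mm at most) and springs back. Its axes are the mount's: z up, y along the bar.
- disc_bolt (a joint): How far the bolt with the wide flat disc head is pressed down into its mount, m, positive down. At 0 the flange under its head stands 18 mm above its collar; at 0.018 the flange rests on the collar (fully home, hard stop). It starts between 0 and 0.004, slides straight down against about 6 N of steady friction and stays where it is left; it can also be pulled up 12 mm.
- disc_mount: Black square mount, 56 x 56 x 6 mm, with a steel collar, diameter 34 mm, on it (its top 15 mm above this origin), fixed on the bar; it carries the bolt with the wide flat disc head. Origin: centre of its underside, on the bar's top (25 mm above the table) and on the bolt's axis; z up, y along the bar.
- tee_top (a point): Another bolt, to be left alone: top centre of its crossbar head, a steel round bar of 14 mm diameter and 64 mm length lying along the positioning bar; about 79 mm above the table.
- tee_bolt (a joint): How far the bolt with the crossbar head is pressed down into its mount, m, positive down. At 0 the underside of its head stands 18 mm above its collar; at 0.018 the head rests on the collar (fully home, hard stop). It starts between 0 and 0.004, slides straight down against about 6 N of steady friction and stays where it is left; it can also be pulled up 12 mm.
- tee_mount: Black square mount, 56 x 56 x 6 mm, with a steel collar, diameter 34 mm, on it (its top 15 mm above this origin), fixed on the bar; it carries the bolt with the crossbar head. Origin: centre of its underside, on the bar's top (25 mm above the table) and on the bolt's axis; z up, y along the bar.
- tall_top (a point): Another bolt, to be left alone: top centre of its tall round steel head, 26 mm in diameter and 36 mm high; about 94 mm above the table.
- tall_bolt (a joint): How far the bolt with the tall round head is pressed down into its mount, m, positive down. At 0 the underside of its head stands 18 mm above its collar; at 0.018 the head rests on the collar (fully home, hard stop). It starts between 0 and 0.004, slides straight down against about 6 N of steady friction and stays where it is left; it can also be pulled up 12 mm.
- tall_mount: Black square mount, 56 x 56 x 6 mm, with a steel collar, diameter 34 mm, on it (its top 15 mm above this origin), fixed on the bar; it carries the bolt with the tall round head. Origin: centre of its underside, on the bar's top (25 mm above the table) and on the bolt's axis; z up, y along the bar.
- offcut_mid (a point): Loose offcut of square steel tube, 40 x 100 x 40 mm, lying on the table on the bar's far side (away from the robot); this point is its centre, 20 mm up, y along the tube. Leave it.
- spacer_mid (a point): Loose steel spacer ring, outer diameter 54 mm, bore 30 mm, 22 mm high, lying on the table on the bar's far side; this point is its centre, 11 mm up. Leave it.
- wrench_mid (a point): Loose steel open-end wrench, 160 mm long and under 15 mm high, lying on the table on the bar's near side, about along the bar; this point is near its middle, its x axis runs along it. Leave it.

How it is judged:
At the end, for the whole second after the job is handed in: The disc-head bolt is pressed down to within 2.5 mm of its stop (joint above 0.0155) and released; the two other bolts still stand where they stood (joints between -0.004 and 0.0075); offcut, spacer and wrench are within 10 mm of where they lay (value of joint disc_bolt above 0.0155 m and value of joint tee_bolt between -0.004 and 0.0075 m and value of joint tall_bolt between -0.004 and 0.0075 m and distance of each of offcut_mid, spacer_mid, wrench_mid from where it was at the start of the episode below 0.01 m and contact force between the fingers and disc_mount below 0.1 N); the robot touches nothing.
It fails at once if the bolt with the crossbar head or the one with the tall round head is pressed or pulled up (value of joint any of tee_bolt, tall_bolt above 0.0075 m or value of joint any of tee_bolt, tall_bolt below -0.004 m).
It fails at once if the fingers touch the bolt with the crossbar head or the one with the tall round head, or their mounts (contact force between the fingers and tee_mount above 1 N or contact force between the fingers and tall_mount above 1 N).
It fails at once if the disc-head bolt is pulled up instead of pressed (value of joint disc_bolt below -0.004 m).
It fails at once if the disc-head bolt is hit or pressed harder than 40 N (contact force between anything else and disc_mount above 40 N).
It fails at once if the tube offcut, the spacer or the wrench is moved more than 10 mm (distance of any of offcut_mid, spacer_mid, wrench_mid from where it was at the start of the episode above 0.01 m).
It also fails if it takes over 29 s, if anything falls off the work surface, if the arm or the gripper's body presses on something with over 40 N, if the wrist force passes 120 N, or if a joint passes its speed limit or range.

### The arm

A 7-joint arm with a two-finger parallel gripper is mounted at the origin on the work surface. World frame = base frame: x ahead of the robot, y to its left, z up, the work surface at z = 0. Lengths are in m, angles in rad, forces in N, time in s.
With the tool pointing down it reaches from about 0.4 to 0.85 m from the base axis. Payload 4.5 kg.
Tool frame: the origin (TCP) lies between the finger pads; the fingertips stand 11 mm ahead of it and the grasp point (between the pads) lies 8 mm behind it (r.tip_reach is the distance from the TCP to the fingertips, in m); x points along the fingers, y is the direction in which the jaws open and shut, and the axes are right-handed (so a half turn about x gives the same grasp; the last joint's range is limited). The gripper opens to 88 mm and grips with 3 to 60 N. Pads are 18 mm wide; open, the fingers measure 123 mm over their backs; the gripper's body (75 mm by 187 mm) begins 45 mm behind the grasp point.
Start: joints at [-1.156, 0.689, -0.195, 1.565, 0.157, 0.902, -0.215], TCP at [0.232, 0.58, 0.212] pointing down, gripper open.
Joint ranges: [-3.01, 3.01], [-0.46, 2.08], [-1.47, 1.51], [0.13, 2.56], [-1, 4.14], [0.04, 2.09], [-2.66, 2.66]. Speed limits (rad/s): [2.57, 2.57, 3.14, 3.14, 3.14, 3.14, 3.14].

### API

Orientations are given as a unit quaternion [x, y, z, w].
In Python, from plant import r gives the robot as it stands.
- The arm moves only by the tool drive_tool, never from a script. Its argument "deltas" is a list of rows, each a list of 3 entries, a list of its own where there are three numbers: the turn, a rotation vector about the tool's x, y, z in degrees, then the shift along the tool's x, y, z in cm, then the finger opening in cm, from 0 to 8.81. A call has 1 to 12 rows; each row shifts and turns the commanded pose from where the row before left it, along the tool's axes as they then stand; what a row does not reach is not made up. A row lasts 1/12 s, in which the tool goes at most 41.7 mm and 7.16 degrees, less where a joint would pass 70% of its speed; a pose out of reach is approached as far as the arm can. A call is refused whole if a number of a shift passes 4.17 or a number of a turn 7.16, either way. A call with a gripper value outside its range is refused whole. The fingers move at their own pace and stop on an object; "force" is the grip in N (left out, the last holds). Time passes only in rows, so rows that do not move let the fingers close. It gives the time, the measured TCP pose, the force and the opening at its end, in the units of the state.
- r.get_state(): the state, without advancing time (a new reading comes with each control period).
- r.snapshot(name): name is "scene" or "side" or "wrist"; returns a dict with "color" (384x512x3 uint8, red, green, blue), "fov_y" (degrees; the focal length in pixels is half the picture's height over the tangent of half this angle, whatever the lens; pixels are square), "cx", "cy" (the principal point, pixels), "extrinsics" (4x4, takes a point from world to camera coordinates); the wrist camera has in their place "tool_from_camera" (4x4, takes a point from camera to tool coordinates, whose origin is the TCP and whose axes are the tool frame's). Camera axes: x right, y up, looking along -z (the intrinsics and any distortion apply to the point x, -y, -z); pixel columns grow to the right and rows downward; lengths in m; the calibration is good to about 2 mm. The wrist camera is an equidistant fisheye: a pixel r from the principal point sees the ray r / f radians off the axis. A picture is of the moment at which its call begins: read the wrist's pose just before it. There is no depth.
- r.finish_job(): hands the job in, once; it reports no verdict.
The state is a dict: "clock": time; "q": joint angles; "qd": joint speeds; "joint_torque": joint torques, N m; "tool_pos": TCP position; "eef_rot": TCP orientation; "contact_force": force on the tool from outside, world axes, zero at the start; "moment": the same for the moment, N m; "opening": opening from 0.0 (shut) to 1.0 (fully open).
Only numpy, scipy, OpenCV 4.12 (cv2) and the standard library are available. Lean on these libraries where they do the work, as an engineer would, in place of code of your own. Each camera call takes 0.05 s, during which the arm holds its last target. There are 200 camera calls.

## Working session

There is one attempt and no reset: what is moved stays moved. The work goes in short steps, Python scripts to look and compute and a tool call to move; the robot and the scene stay as the last step left them, time stands still between calls to the robot, and variables do not carry over. Pictures are saved under pics/ and viewed, about 8 in all and at most 12, crops included, and the job is handed in when it is done.

Besides the shell and the picture viewer there is one more tool, called after "Request:" by a JSON object that holds its "op" and its "data", one argument or row to a line. drive_tool: Moves the arm, as the interface text tells. Its arguments: {"type":"object","properties":{"deltas":{"type":"array","items":{"type":"array"}},"force":{"type":"number"}},"required":["deltas"]}

```bash
mkdir -p pics
cat > h.py <<'E'
import numpy as np, cv2
from scipy.spatial.transform import Rotation as R
from plant import r
def snap(n,f):
    s=r.get_state(); d=r.snapshot(n); cv2.imwrite('pics/'+f,d['color'][:,:,::-1]); 
    np.savez('pics/'+f[:-4],s_pos=s['tool_pos'],s_rot=s['eef_rot'],**d); return d
def ray(f,u,v):
    d=np.load('pics/'+f+'.npz'); F=192/np.tan(np.radians(d['fov_y']/2)); x=(u-d['cx'])/F; y=(v-d['cy'])/F
    if 'extrinsics' in d:
        c=np.array([x,-y,-1]); T=np.linalg.inv(d['extrinsics'])
    else:
        t=np.hypot(x,y); k=np.sin(t)/max(t,1e-9); c=np.array([x*k,-y*k,-np.cos(t)])
        W=np.eye(4); W[:3,:3]=R.from_quat(d['s_rot']).as_matrix(); W[:3,3]=d['s_pos']; T=W@d['tool_from_camera']
    w=T[:3,:3]@c; return T[:3,3],w/np.linalg.norm(w)
def plane(f,u,v,z):
    o,w=ray(f,u,v); return o+w*(z-o[2])/w[2]
E
python3 - <<'E'
from h import *
for n in('scene','side','wrist'):
    d=snap(n,n+'1.png'); print(n,d['fov_y'],d['cx'],d['cy'],[k for k in d])
s=r.get_state();print(s);print(R.from_quat(s['eef_rot']).as_matrix(),r.tip_reach)
a=[cv2.imread(f'pics/{n}1.png') for n in('scene','side')]
cv2.imwrite('pics/two.png',cv2.resize(np.vstack(a),(600,900))[:, :] if 0 else np.vstack(a)[:, :])
E
```

```text
scene 44.27003821770752 257.9980266098495 194.45628607590388 ['color', 'fov_y', 'cx', 'cy', 'extrinsics']
side 52.68327209201795 256.11452812171547 183.3932864125196 ['color', 'fov_y', 'cx', 'cy', 'extrinsics']
wrist 65.70646984690485 256.0827556543727 196.6143841284279 ['color', 'fov_y', 'cx', 'cy', 'tool_from_camera']
{'clock': 0.15, 'q': array([-1.15624693,  0.68976717, -0.19455805,  1.56607013,  0.15732236,
        0.90252272, -0.21511749]), 'qd': array([ 0.00015255, -0.00236057, -0.00116994, -0.00237402, -0.00064627,
       -0.00061474,  0.0005957 ]), 'joint_torque': array([-1.06989570e-03, -5.27861738e+01, -1.26823548e+00, -1.53586239e+01,
       -5.24368754e-02,  4.02578880e-03,  1.08612289e-04]), 'tool_pos': array([0.23209815, 0.57976058, 0.21151949]), 'eef_rot': array([ 0.13329299,  0.69439261, -0.1342578 ,  0.69428144]), 'contact_force': array([-0.72503544, -0.77054198,  0.11001453]), 'moment': array([-0.0060673 , -0.04739464,  0.01108721]), 'opening': 0.9975238682780184}
[[-4.12521730e-04  3.71540740e-01  9.28416560e-01]
 [-1.31005949e-03  9.28415641e-01 -3.71540955e-01]
 [-9.99999057e-01 -1.36954964e-03  1.03748845e-04]] 0.011
```

View pics/scene1.png

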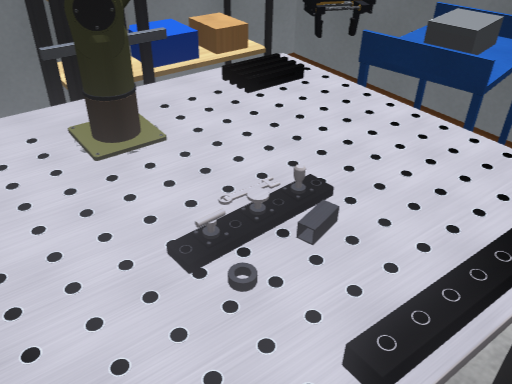

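View pics/side1.png

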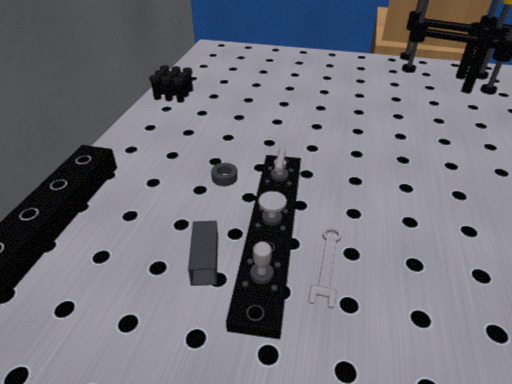

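The scene shows the disc bolt in the middle, at scene (258,194) and side (272,201). The tee is on one side at scene (210,219) and the tall bolt on the other at scene (299,175). I'll refine these with blobs and cast rays.

Run:
```python
from h import *
def tri(a,b):
    (o1,w1),(o2,w2)=ray('scene1',*a),ray('side1',*b)
    t=np.linalg.lstsq(np.c_[w1,-w2],o2-o1,rcond=None)[0]; p,q=o1+w1*t[0],o2+w2*t[1]; return (p+q)/2,np.linalg.norm(p-q)
print('disc',tri((258,194),(272,201)),plane('scene1',258,194,.073),plane('side1',272,201,.073))
print('tall',tri((299.5,168),(262,246)),'tee',tri((210,218),(281,156)))
a=cv2.imread('pics/scene1.png')[150:250,180:330]; b=cv2.imread('pics/side1.png')[145:295,215:335]
a=cv2.resize(a,None,fx=4,fy=4,interpolation=2); b=cv2.resize(b,None,fx=4,fy=4,interpolation=2)
cv2.imwrite('pics/c1.png',a);cv2.imwrite('pics/c2.png',b)
```

```text
disc (array([0.53854296, 0.08216365, 0.07209446]), np.float64(0.000999668248807015)) [0.54019727 0.08141427 0.073     ] [0.53803156 0.08269593 0.073     ]
tall (array([0.53118328, 0.19856498, 0.08996856]), np.float64(0.003063526585921098)) tee (array([ 0.54819235, -0.04225501,  0.07428354]), np.float64(0.00673227088339949))
```

View pics/c1.png

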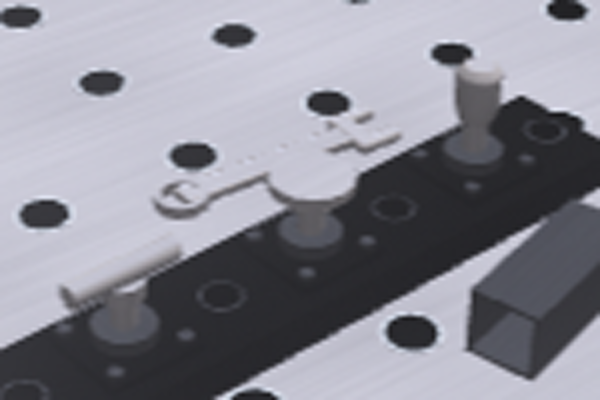

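View pics/c2.png

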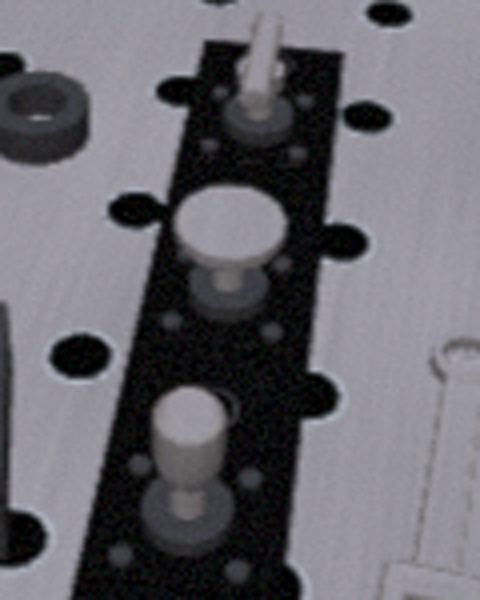

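The crops put the disc centre at about (0.539, 0.082) and give a bar yaw of about 4°. I'll move at travel height with the fingers shut.

Request:
{"op": "drive_tool", "data": {
  "deltas": [
    [[0,0,0],[0,-1.9,2.6],0],
    [[0,0,0],[0,-1.9,2.6],0],
    [[0,0,0],[0,-1.9,2.6],0],
    [[0,0,0],[0,-1.9,2.6],0],
    [[0,0,0],[0,-1.9,2.6],0],
    [[0,0,0],[0,-1.9,2.6],0],
    [[0,0,0],[0,-1.9,2.6],0],
    [[0,0,0],[0,-1.9,2.6],0],
    [[0,0,0],[0,-1.9,2.6],0],
    [[0,0,0],[0,-1.9,2.6],0],
    [[0,0,0],[0,-1.9,2.6],0],
    [[0,0,0],[0,-1.9,2.6],0]
  ],
  "force": 20
}}

```text
clock: 1.15
tool_pos: [0.4377, 0.2511, 0.212]
eef_rot: [0.134, 0.694, -0.134, 0.694]
contact_force: [0.0, -0.3, -0.2]
opening: 0.118
```

Request:
{"op": "drive_tool", "data": {
  "deltas": [
    [[7,0,0],[0,0,0],0],
    [[7,0,0],[0,0,0],0],
    [[7,0,0],[0,0,0],0],
    [[7,0,0],[0,0,0],0],
    [[7,0,0],[0,0,0],0],
    [[7,0,0],[0,0,0],0],
    [[7,0,0],[0,0,0],0],
    [[7,0,0],[0,0,0],0],
    [[7,0,0],[0,0,0],0],
    [[0,0,0],[0,0,0],0],
    [[0,0,0],[0,0,0],0]
  ]
}}

```text
clock: 2.07
tool_pos: [0.437, 0.2527, 0.212]
eef_rot: [0.476, 0.523, -0.476, 0.523]
contact_force: [0.1, 0.7, -0.6]
opening: 0.01
```

Run:
```python
from h import *
s=r.get_state();M=R.from_quat(s['eef_rot']).as_matrix();print(s['clock'],s['tool_pos'],M,s['q'],s['opening'],s['contact_force'])
print(M.T@(np.array([.539,.082,.16])-s['tool_pos'])*100)
```

```text
2.0667 [0.43698673 0.25267865 0.21199209] [[-1.60346553e-04  9.95567058e-01  9.40542806e-02]
 [-4.41434249e-04  9.40542021e-02 -9.95566980e-01]
 [-9.99999890e-01 -2.01154514e-04  4.24396129e-04]] [-0.67149473  0.53415856  0.08696794  1.93146219 -0.07001544  0.67920931
 -0.44787047] 0.009680191458872452 [ 0.13383725  0.73547472 -0.57842933]
[ 5.20510727  8.55184642 17.94947516]
```

Request:
{"op": "drive_tool", "data": {
  "deltas": [
    [[0,0,0],[0,1.07,2.24],0],
    [[0,0,0],[0,1.07,2.24],0],
    [[0,0,0],[0,1.07,2.24],0],
    [[0,0,0],[0,1.07,2.24],0],
    [[0,0,0],[0,1.07,2.24],0],
    [[0,0,0],[0,1.07,2.24],0],
    [[0,0,0],[0,1.07,2.24],0],
    [[0,0,0],[0,1.07,2.24],0],
    [[0,0,0],[2,0,0],0],
    [[0,0,0],[2,0,0],0],
    [[0,0,0],[1,0,0],0],
    [[0,0,0],[0,0,0],0]
  ]
}}

```text
clock: 3.07
tool_pos: [0.5368, 0.0818, 0.16]
eef_rot: [0.475, 0.524, -0.478, 0.521]
contact_force: [0.5, -0.3, 0.2]
opening: 0.001
```

Run:
```python
from h import *
snap('side','side2.png');snap('wrist','wrist2.png')
s=r.get_state();print(s['clock'],s['tool_pos'],s['contact_force'])
a=cv2.imread('pics/side2.png')[110:310,180:380];b=cv2.imread('pics/wrist2.png')
cv2.imwrite('pics/v2.png',np.hstack([cv2.resize(a,(384,384)),b[:,50:462]]))
```

```text
3.1667 [0.5385312  0.08226517 0.16218305] [ 0.62593778 -0.59814714  0.23613042]
```

View pics/v2.png

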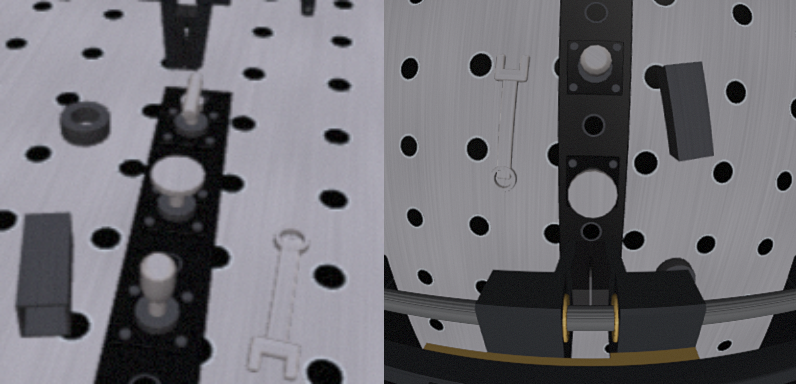

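The wrist view shows the disc head at wrist pixel (258,193), with the wrench and offcut clear of the fingers. I'll cast the disc centre from it.

Run:
```python
from h import *
g=cv2.imread('pics/wrist2.png',0); m=(g>105).astype(np.uint8); m[:, :232]=0; m[:,284:]=0; m[:165]=0; m[222:]=0
n,l,st,c=cv2.connectedComponentsWithStats(m); i=1+st[1:,4].argmax(); print(st[i],c[i])
cs,_=cv2.findContours((l==i).astype(np.uint8),0,2); (u,v),ax,_=cv2.fitEllipse(max(cs,key=len)); print(u,v,ax)
for z in(.075,.071): print(plane('wrist2',u,v,z))
for a in((258,194.5),): print(plane('scene1',*a,.073))
s=r.get_state();M=R.from_quat(s['eef_rot']).as_matrix();print(M)
```

```text
[ 235  171   48   47 1773] [258.19966159 193.90186125]
258.1493225097656 193.88050842285156 (45.57292938232422, 47.90972900390625)
[0.53806312 0.08173901 0.075     ]
[0.53820359 0.08042204 0.071     ]
[0.54162568 0.08032737 0.073     ]
[[-5.21753513e-04  9.95752860e-01  9.20650313e-02]
 [ 3.08853795e-04  9.20651999e-02 -9.95752933e-01]
 [-9.99999816e-01 -4.91102957e-04 -3.55577391e-04]]
```

All three views agree within about 2–3 mm and the TCP is over the disc. Descending.

Request:
{"op": "drive_tool", "data": {
  "deltas": [
    [[0,0,0],[1.2,0,0],0],
    [[0,0,0],[1.2,0,0],0],
    [[0,0,0],[1.2,0,0],0],
    [[0,0,0],[1.2,0,0],0],
    [[0,0,0],[1,0,0],0],
    [[0,0,0],[0.5,0,0],0],
    [[0,0,0],[0.3,0,0],0],
    [[0,0,0],[0,0,0],0],
    [[0,0,0],[0,0,0],0]
  ]
}}

```text
clock: 3.92
tool_pos: [0.539, 0.0821, 0.0966]
eef_rot: [0.477, 0.522, -0.477, 0.522]
contact_force: [0.4, 0.6, -0.5]
opening: 0.004
```

Request:
{"op": "drive_tool", "data": {
  "deltas": [
    [[0,0,0],[0.1,0,0],0],
    [[0,0,0],[0.1,0,0],0],
    [[0,0,0],[0.1,0,0],0],
    [[0,0,0],[0.1,0,0],0],
    [[0,0,0],[0.1,0,0],0],
    [[0,0,0],[0.1,0,0],0],
    [[0,0,0],[0.1,0,0],0],
    [[0,0,0],[0.1,0,0],0],
    [[0,0,0],[0.1,0,0],0],
    [[0,0,0],[0.1,0,0],0],
    [[0,0,0],[0,0,0],0],
    [[0,0,0],[0,0,0],0]
  ]
}}

```text
clock: 4.92
tool_pos: [0.5386, 0.0819, 0.086]
eef_rot: [0.477, 0.522, -0.477, 0.522]
contact_force: [-0.2, 0.6, -0.5]
opening: 0.004
```

Request:
{"op": "drive_tool", "data": {
  "deltas": [
    [[0,0,0],[0.1,0,0],0],
    [[0,0,0],[0.1,0,0],0],
    [[0,0,0],[0.1,0,0],0],
    [[0,0,0],[0.1,0,0],0],
    [[0,0,0],[0.1,0,0],0],
    [[0,0,0],[0.1,0,0],0],
    [[0,0,0],[0.1,0,0],0],
    [[0,0,0],[0.1,0,0],0],
    [[0,0,0],[0,0,0],0],
    [[0,0,0],[0,0,0],0]
  ]
}}

```text
clock: 5.75
tool_pos: [0.5386, 0.0819, 0.078]
eef_rot: [0.477, 0.522, -0.477, 0.522]
contact_force: [-0.4, -1.0, 0.4]
opening: 0.002
```

Request:
{"op": "drive_tool", "data": {
  "deltas": [
    [[0,0,0],[0.1,0,0],0],
    [[0,0,0],[0.1,0,0],0],
    [[0,0,0],[0.1,0,0],0],
    [[0,0,0],[0.1,0,0],0],
    [[0,0,0],[0.1,0,0],0],
    [[0,0,0],[0.1,0,0],0],
    [[0,0,0],[0.1,0,0],0],
    [[0,0,0],[0,0,0],0],
    [[0,0,0],[0,0,0],0]
  ]
}}

```text
clock: 6.5
tool_pos: [0.5386, 0.0819, 0.071]
eef_rot: [0.477, 0.522, -0.477, 0.522]
contact_force: [0.1, -0.1, -0.4]
opening: 0.003
```

Tip is nominally at 60 mm with no force, which is unexpected. I'll look before going on.

Run:
```python
from h import *
snap('side','side3.png');snap('scene','scene3.png');snap('wrist','wrist3.png')
s=r.get_state();print(s['clock'],s['tool_pos'],s['contact_force'],s['joint_torque'])
a=cv2.imread('pics/side3.png')[130:280,200:350];b=cv2.imread('pics/scene3.png')[120:250,180:330];c=cv2.imread('pics/wrist3.png')[150:384,140:374]
cv2.imwrite('pics/v3.png',np.hstack([cv2.resize(x,(266,int(266*x.shape[0]/x.shape[1])))[:230] if 0 else cv2.resize(x,(266,400)) if 0 else cv2.resize(x,(400,300)) for x in (a,b)]))
cv2.imwrite('pics/w3.png',cv2.resize(c,(500,500)))
```

```text
6.65 [0.53866915 0.0819002  0.07117019] [ 0.47499244 -0.25421671 -0.66381466] [-2.02254669e-03 -5.00572872e+01  1.78072281e+00 -7.93074578e+00
 -2.63845985e-02  9.57993296e-03  7.45867214e-05]
```

View pics/v3.png

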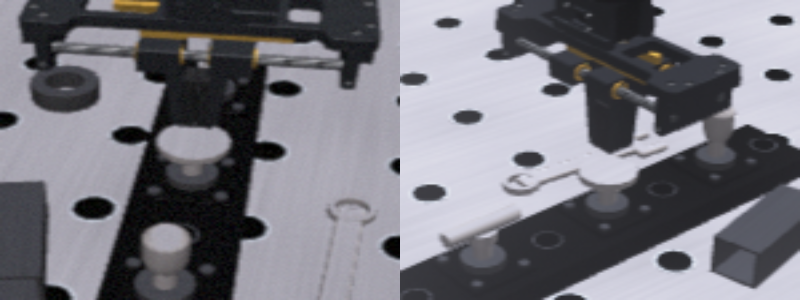

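The side and scene views show the fingertips at or near the disc's top surface, but I can't tell which. I'll check disc motion with a larger crop.

Run:
```python
from h import *
C=lambda f,a,b,c,d:cv2.resize(cv2.imread('pics/'+f)[a:b,c:d],(400,300),interpolation=cv2.INTER_NEAREST)
cv2.imwrite('pics/v4.png',np.vstack([np.hstack([C('side1.png',172,232,232,312),C('side3.png',172,232,232,312)]),np.hstack([C('scene1.png',160,220,220,300),C('scene3.png',160,220,220,300)])]))
# projection of expected tip
d=np.load('pics/side3.npz')
for f in('side3','scene3'):
    d=np.load(f'pics/{f}.npz');F=192/np.tan(np.radians(d['fov_y']/2))
    for p in([.5387,.0819,.0602],[.5387,.0819,.075],[.538,.082,.073],[.538,.082,.057]):
        c=d['extrinsics']@np.r_[p,1]; print(f,p,d['cx']+F*c[0]/-c[2],d['cy']+F*c[1]/c[2])
```

```text
side3 [0.5387, 0.0819, 0.0602] 271.4643756105318 206.4258861462647
side3 [0.5387, 0.0819, 0.075] 271.72999222579824 199.70637669009918
side3 [0.538, 0.082, 0.073] 272.1009270092895 200.72976662585705
side3 [0.538, 0.082, 0.057] 271.8088262211425 207.95792469672838
scene3 [0.5387, 0.0819, 0.0602] 257.6177790968571 198.71427883530484
scene3 [0.5387, 0.0819, 0.075] 257.7652321362566 192.7741678157582
scene3 [0.538, 0.082, 0.073] 257.57667853894617 193.40879582202714
scene3 [0.538, 0.082, 0.057] 257.41941017977217 199.80929448896623
```

View pics/v4.png

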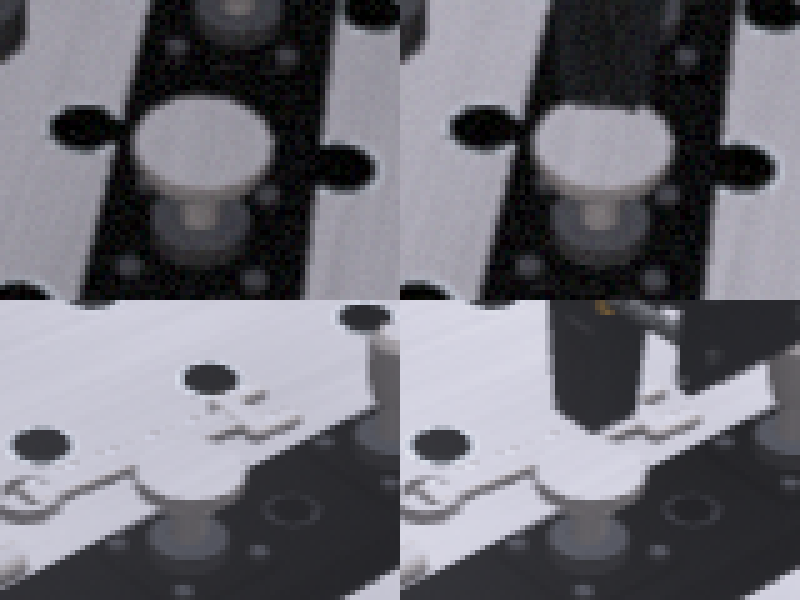

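View pics/w3.png

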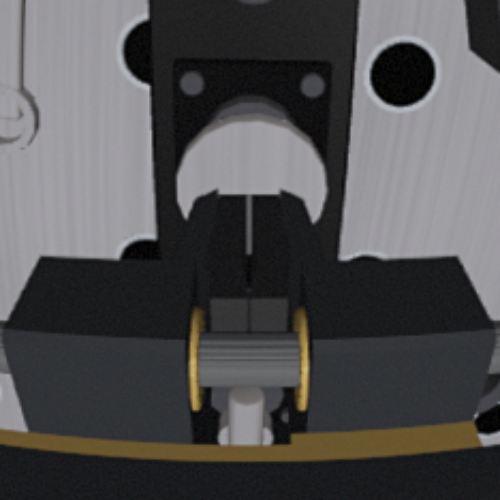

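The disc hasn't moved. The tip appears above the disc in both views, about 13 px higher than the reported pose predicts. I'll triangulate the tip's common (+x,+y) corner, at scene (267.6,182.6) and side (263,192.8), and compare with the earlier tip in side2.

Run:
```python
from h import *
def tri(a,b):
    (o1,w1),(o2,w2)=ray('scene3',*a),ray('side3',*b)
    t=np.linalg.lstsq(np.c_[w1,-w2],o2-o1,rcond=None)[0]; p,q=o1+w1*t[0],o2+w2*t[1]; return (p+q)/2,np.linalg.norm(p-q)
p,e=tri((267.6,182.6),(263,192.8));print('corner',p,e)
print('side other corner on z',plane('side3',279.6,194.4,p[2]))
print('scene left, mid',plane('scene3',251,181.6,p[2]),plane('scene3',259,186.2,p[2]))
print('side2 tip at y=.091:')
o,w=ray('side2',274.8,145.4);print(o+w*(.091-o[1])/w[1])
print('scene cam',ray('scene1',258,194)[0],'side cam',ray('side1',258,194)[0])
print(np.load('pics/wrist3.npz')['tool_from_camera'])
```

```text
corner [0.55036886 0.09724673 0.10013088] 8.936200425312662e-05
side other corner on z [0.52431461 0.09512257 0.10013088]
scene left, mid [0.52802102 0.07226843 0.10013088] [0.55066871 0.07523221 0.10013088]
side2 tip at y=.091:
[0.53580433 0.091      0.18683222]
scene cam [ 1.16399412 -0.40746962  0.61810994] side cam [0.45814286 0.55423476 0.4926871 ]
[[ 6.78718666e-04  3.23217124e-01 -9.46324590e-01 -1.71552458e-01]
 [ 9.99998575e-01 -1.68228376e-03  1.42630534e-04 -1.31603595e-03]
 [-1.54588586e-03 -9.46323338e-01 -3.23217805e-01 -8.50693942e-02]
 [ 0.00000000e+00  0.00000000e+00  0.00000000e+00  1.00000000e+00]]
```

Both views put the tip at z ≈ 0.100, centred near (0.5375, 0.085). The tip really ends about 38 mm higher than the reported pose implies, so I won't trust the nominal height. The xy is over the disc and the body is clear of the neighbours. I'll go on slowly, guided by force and pictures.

Request:
{"op": "drive_tool", "data": {
  "deltas": [
    [[0,0,0],[0.2,0,0],0],
    [[0,0,0],[0.2,0,0],0],
    [[0,0,0],[0.2,0,0],0],
    [[0,0,0],[0.2,0,0],0],
    [[0,0,0],[0.2,0,0],0],
    [[0,0,0],[0.2,0,0],0],
    [[0,0,0],[0.2,0,0],0],
    [[0,0,0],[0.1,0,0],0],
    [[0,0,0],[0,0,0],0]
  ]
}}

```text
clock: 7.4
tool_pos: [0.5385, 0.0819, 0.0558]
eef_rot: [0.477, 0.522, -0.477, 0.522]
contact_force: [-0.5, 0.2, 0.2]
opening: 0.006
```

Run:
```python
from h import *
snap('side','side4.png');snap('scene','scene4.png');snap('wrist','wrist4.png')
s=r.get_state();print(s['clock'],s['tool_pos'],s['contact_force'])
C=lambda f,a,b,c,d:cv2.resize(cv2.imread('pics/'+f)[a:b,c:d],(400,300),interpolation=cv2.INTER_NEAREST)
cv2.imwrite('pics/v5.png',np.hstack([C('side4.png',172,232,232,312),C('scene4.png',160,220,220,300)]))
for f in ('wrist2','wrist4'):
  d=dict(np.load(f'pics/{f}.npz'));
  for b in(0,.036):
    e=dict(d);e['s_pos']=d['s_pos']+[0,0,b];np.savez('pics/tmp',**e)
    if f=='wrist2': print(b,'tall',plane('tmp',261,60,.092),'disc',plane('tmp',258.1,193.9,.073),'wrench hole',plane('tmp',171,178,.01))
```

```text
7.55 [0.53868682 0.08190724 0.05615024] [-0.16055459 -0.49155947 -1.10081936]
0 tall [0.52911569 0.19842899 0.092     ] disc [0.53808997 0.0810574  0.073     ] wrench hole [0.43815514 0.07013245 0.01      ]
0.036 tall [0.52913188 0.20317984 0.092     ] disc [0.53934818 0.06920146 0.073     ] wrench hole [0.4280252  0.05937176 0.01      ]
```

View pics/v5.png

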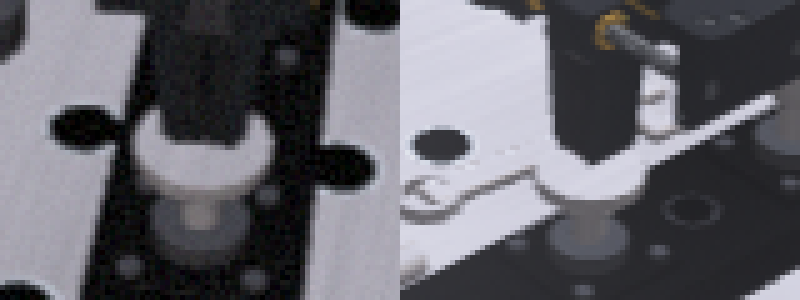

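The tip is now over the disc, about 10 mm above it, and force is still nil. The wrist rays give a disc–tall pitch of 118 mm at the reported pose against 134 mm with a 36 mm shift. So the pose is right and the fingers are physically shorter than stated. I'll continue in 1 mm rows.

Request:
{"op": "drive_tool", "data": {
  "deltas": [
    [[0,0,0],[0.1,0,0],0],
    [[0,0,0],[0.1,0,0],0],
    [[0,0,0],[0.1,0,0],0],
    [[0,0,0],[0.1,0,0],0],
    [[0,0,0],[0.1,0,0],0],
    [[0,0,0],[0.1,0,0],0],
    [[0,0,0],[0.1,0,0],0],
    [[0,0,0],[0.1,0,0],0],
    [[0,0,0],[0,0,0],0]
  ]
}}

```text
clock: 8.3
tool_pos: [0.5386, 0.0819, 0.0479]
eef_rot: [0.477, 0.522, -0.477, 0.522]
contact_force: [-0.7, 0.2, -0.9]
opening: 0.002
```

Request:
{"op": "drive_tool", "data": {
  "deltas": [
    [[0,0,0],[0.1,0,0],0],
    [[0,0,0],[0.1,0,0],0],
    [[0,0,0],[0.1,0,0],0],
    [[0,0,0],[0.1,0,0],0],
    [[0,0,0],[0,0,0],0]
  ]
}}

```text
clock: 8.72
tool_pos: [0.5387, 0.082, 0.0441]
eef_rot: [0.477, 0.522, -0.477, 0.522]
contact_force: [-0.5, 0.9, 3.4]
opening: 0.005
```

Contact at TCP z ≈ 0.0446. Now I'll press the 14–18 mm stroke.

Request:
{"op": "drive_tool", "data": {
  "deltas": [
    [[0,0,0],[0.1,0,0],0],
    [[0,0,0],[0.1,0,0],0],
    [[0,0,0],[0.1,0,0],0],
    [[0,0,0],[0.1,0,0],0],
    [[0,0,0],[0.1,0,0],0],
    [[0,0,0],[0.1,0,0],0],
    [[0,0,0],[0,0,0],0]
  ]
}}

```text
clock: 9.3
tool_pos: [0.5387, 0.0819, 0.0379]
eef_rot: [0.477, 0.522, -0.477, 0.522]
contact_force: [-0.5, -0.8, 3.3]
opening: 0.008
```

Request:
{"op": "drive_tool", "data": {
  "deltas": [
    [[0,0,0],[0.1,0,0],0],
    [[0,0,0],[0.1,0,0],0],
    [[0,0,0],[0.1,0,0],0],
    [[0,0,0],[0.1,0,0],0],
    [[0,0,0],[0.1,0,0],0],
    [[0,0,0],[0,0,0],0]
  ]
}}

```text
clock: 9.8
tool_pos: [0.5386, 0.0819, 0.0329]
eef_rot: [0.477, 0.522, -0.477, 0.522]
contact_force: [-1.9, 0.3, 4.0]
opening: 0.003
```

Request:
{"op": "drive_tool", "data": {
  "deltas": [
    [[0,0,0],[0.1,0,0],0],
    [[0,0,0],[0.1,0,0],0],
    [[0,0,0],[0,0,0],0]
  ]
}}

```text
clock: 10.05
tool_pos: [0.5387, 0.0819, 0.031]
eef_rot: [0.477, 0.522, -0.477, 0.522]
contact_force: [-0.7, 0.8, 3.2]
opening: 0.004
```

Request:
{"op": "drive_tool", "data": {
  "deltas": [
    [[0,0,0],[0.1,0,0],0],
    [[0,0,0],[0.1,0,0],0],
    [[0,0,0],[0,0,0],0]
  ]
}}

```text
clock: 10.3
tool_pos: [0.5387, 0.0819, 0.0294]
eef_rot: [0.477, 0.522, -0.477, 0.522]
contact_force: [-1.5, -0.6, 9.5]
opening: 0.004
```

Request:
{"op": "drive_tool", "data": {
  "deltas": [
    [[0,0,0],[0.1,0,0],0],
    [[0,0,0],[0,0,0],0]
  ]
}}

```text
clock: 10.47
tool_pos: [0.5387, 0.0819, 0.0288]
eef_rot: [0.477, 0.522, -0.477, 0.522]
contact_force: [-1.3, -0.6, 13.0]
opening: 0.001
```

Request:
{"op": "drive_tool", "data": {
  "deltas": [
    [[0,0,0],[0.1,0,0],0],
    [[0,0,0],[0,0,0],0]
  ]
}}

```text
clock: 10.63
tool_pos: [0.5387, 0.0819, 0.0282]
eef_rot: [0.477, 0.522, -0.477, 0.522]
contact_force: [-3.0, 0.4, 16.5]
opening: 0.004
```

Request:
{"op": "drive_tool", "data": {
  "deltas": [
    [[0,0,0],[-0.2,0,0],0],
    [[0,0,0],[-0.3,0,0],0],
    [[0,0,0],[-1,0,0],0],
    [[0,0,0],[-2,0,0],0],
    [[0,0,0],[-3,0,0],0],
    [[0,0,0],[-3,0,0],0],
    [[0,0,0],[-3,0,0],0],
    [[0,0,0],[-3,0,0],0],
    [[0,0,0],[0,0,0],0],
    [[0,0,0],[0,0,0],0]
  ]
}}

```text
clock: 11.47
tool_pos: [0.5397, 0.0821, 0.1838]
eef_rot: [0.478, 0.521, -0.476, 0.523]
contact_force: [0.2, 0.4, 0.2]
opening: 0.006
```

Run:
```python
from h import *
snap('side','side6.png');snap('scene','scene6.png')
s=r.get_state();print(s['clock'],s['tool_pos'],s['contact_force'])
C=lambda f,a,b,c,d:cv2.resize(cv2.imread('pics/'+f)[a:b,c:d],(400,300),interpolation=cv2.INTER_NEAREST)
cv2.imwrite('pics/v6.png',np.vstack([np.hstack([C('side1.png',150,315,180,400),C('side6.png',150,315,180,400)]),np.hstack([C('scene1.png',145,295,170,370),C('scene6.png',145,295,170,370)])]))
```

```text
11.5667 [0.53782709 0.08182199 0.18144509] [-0.25355594 -0.08161094  0.91377738]
```

View pics/v6.png

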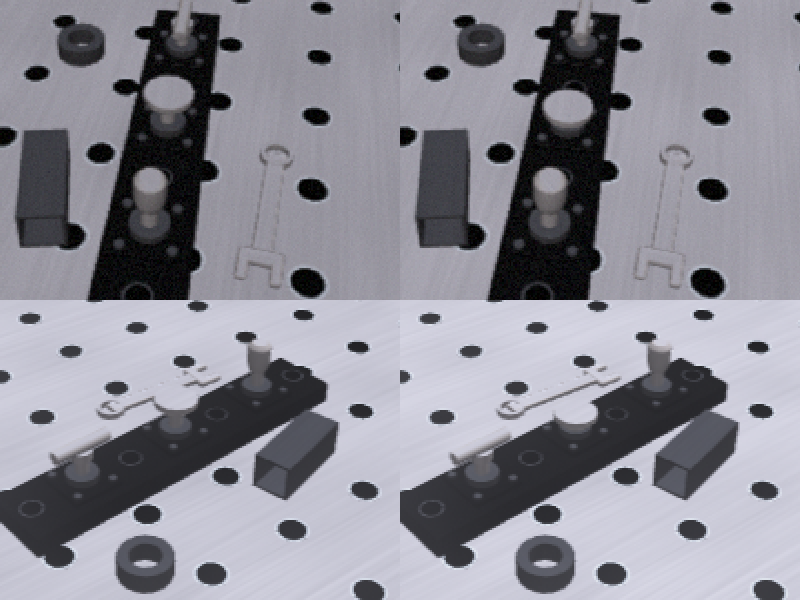

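The picture shows the disc down on its collar, at side pixel (272,209) against a predicted fully-home (272,208). The tee, tall bolt, offcut, ring and wrench look unmoved. Handing in.

```bash
python3 -c "
from plant import r
print(r.finish_job())"
```

```text
the job is handed in; nothing more can be done
None
```

I pressed the disc-head bolt down onto its collar with the closed fingertips, backed off about 15 cm straight up, and handed the job in at about 11.6 s.

**Pressing force:** It stayed at about 3–4 N during the stroke. At the end it climbed to 9.5, 13 and then 16.5 N, which is how I knew the bolt had reached its stop. That is well under the 40 N limit.

**Last pictures:** The disc sits at side-camera pixel (272,209); fully home should be (272,208). By eye, the other two bolts, the offcut, the ring and the wrench look unmoved, and the tool reads about zero force.

**What disagreed:**
- **Finger length:** The fingertips did not reach as far as stated. Contact came at TCP height 0.0446, about 28 mm ahead of the tips' expected level. My picture estimates of that gap were larger, 36–40 mm. I stopped relying on the nominal height and went down by force and camera instead.
- **Friction:** The sliding force read 3–4 N, not the stated 6 N or so.
- **Stroke:** It came out at about 14–15 mm. That fits a bolt that started about 3.5 mm down, but I could not read the joint value directly.

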